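Index the jar carousel and clamp the jar with a ratchet trigger

ROBOT

A 6-joint arm with a two-finger parallel gripper is mounted at the origin on a cart in front of the work surface, level with it; the furniture and walls round the work are solid. World frame = base frame: x ahead of the robot, y to its left, z up, the work surface at z = 0. Lengths are in m, angles in rad, forces in N, time in s.
With the tool pointing down it reaches from about 0.3 to 0.825 m from the base axis. Payload 5.4 kg.
Tool frame: the origin (TCP) lies at the very end of the fingers, on their centre line; the grasp point (between the pads) lies 19 mm behind it; z points along the fingers, y is the line along which they close (so a half turn about z gives the same grasp; the last joint's range is limited). The gripper opens to 92 mm and grips with 3 to 60 N. Pads are 20 mm wide; open, the fingers measure 128 mm over their backs; the gripper's body (75 mm by 189 mm) begins 69 mm behind the grasp point.
Start: joints at [1.031, 0.158, 1.597, -0, 1.386, -0.21], TCP at [0.186, 0.544, 0.215] pointing down, gripper open.
Joint ranges: [-2.91, 2.91], [-0.94, 2.29], [0.18, 2.7], [-1.29, 4.43], [0.17, 2.64], [-3, 3]. Speed limits (rad/s): [2.57, 2.57, 3.14, 3.14, 3.14, 3.14].

INTERFACE

Orientations are given as a rotation vector (axis times angle).
In Python, from workcell import bot gives the robot as it stands. Calls block until the motion is done:
- bot.goto(position, orientation): joint-space move of the TCP to a pose.
- bot.line_to(position, rot=None, max_speed=0.15): straight line of the TCP; rot=None keeps the orientation; max_speed is the mean speed in m/s.
- bot.set_joints(angles): joint-space move.
- bot.set_gripper(opening, newtons=None): opening from 0.0 (shut) to 1.0 (fully open); newtons is the grip in N (None keeps the last); returns when the fingers have stopped.
- bot.hold(seconds).
- bot.inverse_kinematics(position, orientation): joint angles nearest the present ones, or None.
- bot.read_camera(name): name is "side" or "top" or "wrist"; returns a dict with "pixels" (384x512x3 uint8, blue, green, red), "fx", "fy", "cx", "cy" (pixels), "k1" (the pictures are not rectified: a ray, as slopes to the right and down, at radius r is drawn at 1 + k1 r^2 times it, then the intrinsics apply), "R" (3x3) and "t" (3): a world point X has camera coordinates R X + t. Camera axes: x right, y down, z forward; pixel columns grow to the right and rows downward; lengths in m; the calibration is good to about 2 mm. A picture is of the moment at which its call begins. There is no depth.
A pose or a line that the arm cannot do raises bot.MotionError and nothing moves.
- bot.job_done(): hands the job in; it is judged then, once.
Readings, each from a call of its own:
- bot.current_clock(): time.
- bot.current_joints(): joint angles.
- bot.current_joint_vel(): joint speeds.
- bot.current_effort(): joint torques, N m.
- bot.current_ee_pos(): TCP position.
- bot.current_tool_rot(): TCP orientation.
- bot.current_contact_force(): force on the tool from outside, world axes, zero at the start.
- bot.current_ft_torque(): the same for the moment, N m.
- bot.current_opening(): opening from 0.0 (shut) to 1.0 (fully open).
- bot.current_grip_force(): force on a finger pad.
Only numpy, scipy, OpenCV 4.12 (cv2) and the standard library are available. Lean on these libraries where they do the work, as an engineer would, in place of code of your own. Each camera call takes 0.05 s, during which the arm holds its last target. There are 200 camera calls.

TASK

Turn the jar carousel by its knob until it clicks into the stop where the glass screw-lid jar (not the salt pot) stands in front of the clamp, then pump the clamp's trigger, squeezing it fully against the fixed post and letting it out again, until the round pad has pushed the jar against the hub and the pad's spring rod is pressed in about halfway, no harder, or the glass cracks. Move the jaw only with the trigger, keep the salt pot standing on the carousel, leave the mug and the spice jar alone, and finish still holding the trigger squeezed so that the jar stays clamped.

Things in the scene. Friction and masses are not known exactly. Their poses are not given: they have to be found in the camera images.
- stand: fixed wooden stand, 14 mm thick, that carries carousel and clamp. Origin on the worktop (z = 0) straight below the clamping place; its x axis runs from the clamp through the clamping place to the carousel's centre, 75 mm on; z up. The clamp's bar lies along this x axis, 70 mm above the worktop, on the -x side (it ends at x = -250 mm).
- front (a point): the clamping place: centre of the cork spot facing the clamp, on the carousel's upper face, z = 30 mm, 75 mm from the carousel's axis. Empty at the start; the glass jar and the salt pot stand on the two neighbouring spots, one on either side, either way round.
- carousel (a joint): turn of the carousel (rad), anticlockwise from above, 0 at the start, no limit. Wooden disc, 226 mm across, top at z = 30 mm, five cork spots 1.257 rad apart. A sprung roller clicks at each of five stops (0.15 Nm to leave one; pulls in within 2 degrees; between stops it turns lightly, damped, and stays). Jars only stand on it, so turn gently.
- knob (a point): grip point of the carousel's bar knob, on the carousel's axis, z = 145 mm. The bar is 56 mm long, 14 mm thick, 40 mm tall (z 121 to 161 mm), lies along the stand's x axis at the start and turns with the carousel. Site x is along the bar, z up. Nothing else on the carousel is higher than 120 mm.
- hub: pentagonal wooden hub that turns with the carousel, 116 mm high, its five flat faces 38 mm from the axis, one facing each cork spot; it is the clamp's fixed backstop. Origin on the carousel's axis at the worktop.
- honey: glass jar with a dark screw lid, round, 65 mm across, 86 mm tall, about 0.33 kg, loose on the carousel. Origin at the centre of its underside, z up. It stands some 3 to 10 mm clear of the hub's face, so the pad first pushes it back.
- salt_pot: squat round pot with a knobbed lid, 70 mm across, 90 mm tall, 0.4 kg, loose on the carousel. Origin at the centre of its underside, z up.
- trigger (a joint): turn of the trigger lever (rad): 0 let out, 0.15 squeezed to its stop. Its spring pushes it back out. One full squeeze drives the jaw 6 mm (it takes more than about 0.135 rad out and back to catch the next tooth); let it out fully (below 0.01) before the next. It takes 10 to 20 N at the grip.
- trigger_grip: black upright finger grip at the top of the trigger lever, a round bar 14 mm thick, z from about 116 to 177 mm. Origin at the lever's pivot, 24 mm above the worktop at x = -172 mm of the stand; the bar lies along its own z axis.
- trigger_grip_mid (a point): middle of the trigger's grip, about 155 mm above the worktop. Let out, it is 42 mm behind the post's axis (stand -x side), outer width over both bars 56 mm; squeezed it is 22 mm behind it, outer width 36 mm. Trigger and post can be pinched together from above, fingers closing along the stand's x axis.
- post_grip (a point): point on the axis of the fixed black upright post in front of the trigger, 155 mm above the worktop at x = -150 mm of the stand; round, 14 mm thick, z from about 100 to 178 mm. It does not move.
- jaw (a joint): advance of the ratchet bar and jaw (m) along the stand's x, 0 to 0.055, grows with each squeeze; starts between 0 and 0.010. A brake holds it where it is (slides only above 14 N) when the trigger is let out; it cannot be wound back by the trigger.
- jaw_head: steel jaw block, 46 mm wide, 44 mm high and 14 mm thick, at the front end of the ratchet bar, carrying the spring rod and pad; it starts about 32 mm behind the pad front. Not to be pushed by the robot. Origin at the stand's origin plus the jaw's advance along the stand's x.
- pad (a joint): how far the pad's spring rod is pressed into the jaw block (m): 0 free, 0.011 halfway, 0.022 end stop. The spring gives 0.75 N for each mm, so this shows the clamping force.
- pad_face: round rubber pad, 40 mm across and 8 mm thick, centre 70 mm above the worktop, upright, at the front of the spring rod. Origin at the stand's origin plus the jaw's advance less the rod's compression along the stand's x.
- pad_front (a point): centre of the pad's front face. On the stand it is at x = -52 mm plus the jaw advance less the rod compression, z = 70 mm. At the start it is 10 to 20 mm short of where the jar's side will be.
- mug: bystander: two-tone mug, 78 mm across, 101 mm tall, on the worktop to the right. Origin at the centre of its underside.
- spice_jar: bystander: slim spice jar, 41 mm across, 105 mm tall, on the worktop to the right. Origin at the centre of its underside.
Not all that is in view belongs to the job. What is shaped like the salt_pot but red is not meant.

How it is judged:
By the outcome, as a careful person would: the job done as asked, in the order asked, and still so for the second after the job is handed in, while the arm keeps its last pose, push and grip.
It also fails if it takes over 61 s, if anything falls off the work surface, if the arm or the gripper's body presses on something with over 40 N, if the wrist force passes 120 N, or if a joint passes its speed limit or range.

## Working session

There is one attempt and no reset: what is moved stays moved. The work goes in short steps, each a Python script; the robot and the scene stay as the last script left them, time stands still between calls to the robot, and variables do not carry over. Pictures are saved under pics/ and viewed, at most 10 in all, crops included, and the job is handed in when it is done.

```bash
mkdir -p pics; ls; python3 - <<'E'
from workcell import bot
import cv2,pickle
d={}
for n in("side","top"):
    c=bot.read_camera(n); d[n]=c; cv2.imwrite(f"pics/{n}0.png",cv2.resize(c["pixels"],(800,600),interpolation=cv2.INTER_CUBIC))
    print(n,{k:c[k] for k in c if k!="pixels"})
pickle.dump(d,open("c0.pkl","wb"))
print(bot.current_tool_rot(),bot.current_clock())
E
```

```text
pics
side {'fx': 406.15882477245117, 'fy': 406.15882477245117, 'cx': 258.16911856156645, 'cy': 191.92142364141418, 'k1': 0.023004899684907685, 'R': array([[ 0.97374137, -0.22677635, -0.02000586],
       [-0.14784015, -0.56307374, -0.81307518],
       [ 0.17312145,  0.79468261, -0.58181484]]), 't': array([-0.42096664,  0.14767548,  1.23287515])}
top {'fx': 434.72565234913486, 'fy': 434.72565234913486, 'cx': 263.18262231707166, 'cy': 194.0006509637421, 'k1': 0.0043604662098302, 'R': array([[ 0.02463069, -0.99962508,  0.01195914],
       [-0.98309598, -0.02639097, -0.18117892],
       [ 0.18142661, -0.00729443, -0.98337743]]), 't': array([-0.06220683,  0.452802  ,  1.12873946])}
[-5.15564577e-01 -3.09836974e+00  2.51927942e-03] 0.1
```

View pics/side0.png

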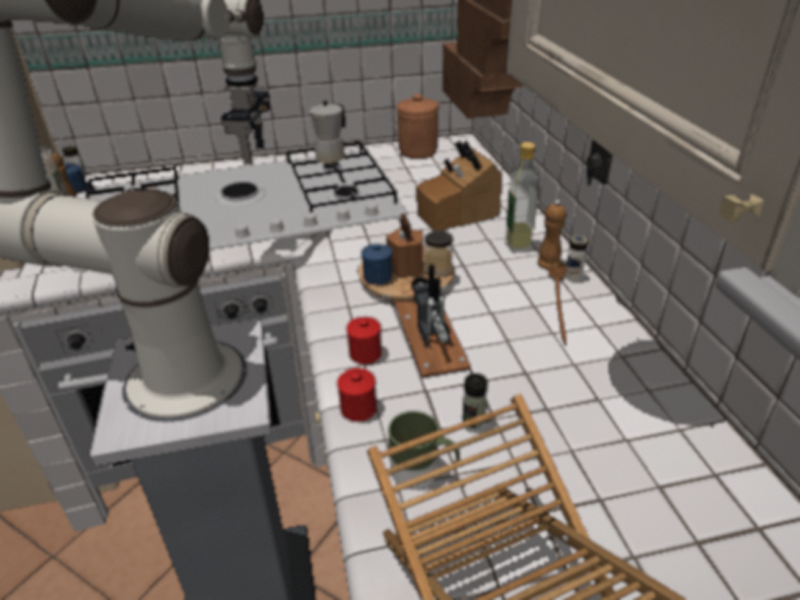

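View pics/top0.png

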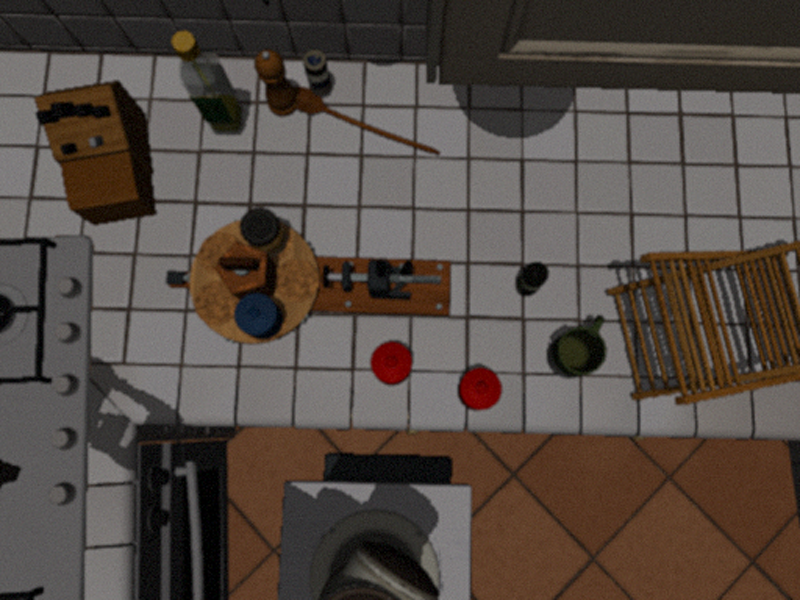

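The top view shows the glass jar with its dark lid at (262,228) on the far side, and the blue salt pot at (258,315) on the near side. The clamp runs to the right along the stand, with the trigger and post near (380–410,280). I'll enlarge both views.

```bash
python3 - <<'E'
import cv2,pickle
d=pickle.load(open("c0.pkl","rb"))
p=d["top"]["pixels"][125:225,100:300]; cv2.imwrite("pics/topc.png",cv2.resize(p,None,fx=4,fy=4,interpolation=cv2.INTER_CUBIC))
p=d["side"]["pixels"][130:245,215:315]; cv2.imwrite("pics/sidec.png",cv2.resize(p,None,fx=5,fy=5,interpolation=cv2.INTER_CUBIC))
E
```

```text
(no output)
```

View pics/topc.png

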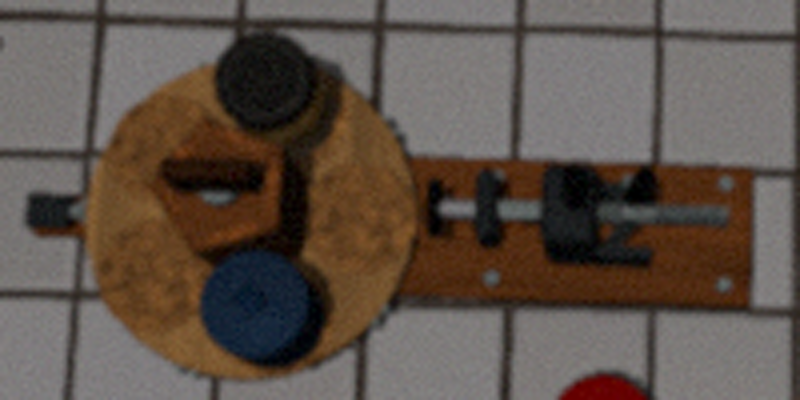

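View pics/sidec.png

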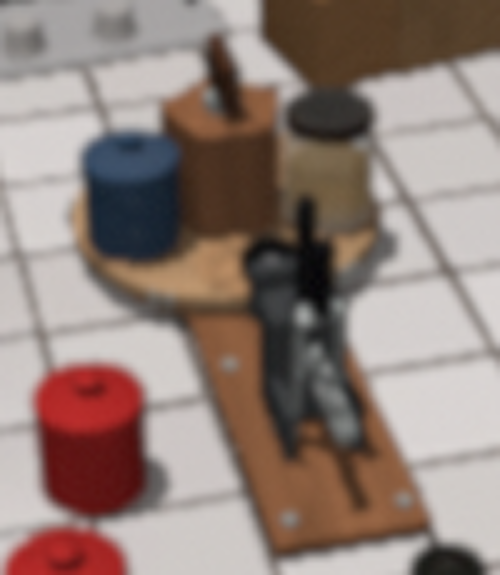

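Top crop: the disc spans u 87–416 with its bottom at v 380. The knob bar is at about (163–265,173), and the stand's right corners are at (752,172) and (750,308). The post and trigger tops are at about (575,182) and (645,180). The side crop confirms the glass jar is on the far side. Next I compute positions.

```bash
cat > h.py <<'E'
import numpy as np,cv2
from scipy.optimize import least_squares
def K(c): return np.array([[c["fx"],0,c["cx"]],[0,c["fy"],c["cy"]],[0,0,1.]]),np.array([c["k1"],0,0,0,0.])
def unproj(c,uv,z):
    k,D=K(c); n=cv2.undistortPoints(np.array(uv,float).reshape(-1,1,2),k,D).reshape(-1,2)
    R,t=np.array(c["R"]),np.array(c["t"]); C=-R.T@t
    r=np.c_[n,np.ones(len(n))]@R
    return C+r*((z-C[2])/r[:,2])[:,None]
def proj(c,X):
    k,D=K(c); return cv2.projectPoints(np.array(X,float).reshape(-1,1,3),cv2.Rodrigues(np.array(c["R"]))[0],np.array(c["t"]),k,D)[0].reshape(-1,2)
E
python3 - <<'E'
from h import *; import pickle
np.set_printoptions(precision=4,suppress=True)
d=pickle.load(open("c0.pkl","rb")); c=d["top"]; s=d["side"]
T=lambda l:np.array(l,float)/4+[100,125]
S=lambda l:np.array(l,float)/5+[215,130]
p=unproj(c,T([(752,172),(750,308),(410,158),(400,302)]),.014)[:,:2]; print("stand",p, np.linalg.norm(p[0]-p[1]))
disc=unproj(c,T([(87,212),(416,215),(250,380),(155,348),(390,320),(395,130),(125,105),(205,67)]),.030)[:,:2]
r=least_squares(lambda q:np.hypot(*(disc-q[:2]).T)-.113,disc.mean(0)); print("disc",r.x,r.fun)
C=r.x
k=unproj(c,T([(163,173),(265,175),(214,172)]),.158); print("knob",k,np.linalg.norm(k[0]-k[1]))
print("post,trig",unproj(c,T([(572,180),(645,180)]),.178))
end=(p[0]+p[1])/2
print("honey",unproj(c,T([(266,80)]),.116),"salt",unproj(c,T([(260,306)]),.115))
ax=C-end; L=np.linalg.norm(ax); ax/=L
print("axis",ax,np.arctan2(ax[1],ax[0]),L,"end mid",end)
sp=unproj(s,S([(272,552),(430,528)]),.014); print("side corners",sp)
# check predicted pts
for n,x,z in(("post",-.150,.178),("trig",-.192,.177),("end",-.25,.014),("pad",-.05,.07)):
    X=np.r_[C+ax*(x-.075),z]; print(n,X,"top",(proj(c,X)-[100,125])*4,"side",(proj(s,X)-[215,130])*5)
X=np.r_[C,.161]; print("knob",X,(proj(c,X)-[100,125])*4,(proj(s,X)-[215,130])*5)
E
```

```text
stand [[ 0.535  -0.1181]
 [ 0.4388 -0.1181]
 [ 0.5384  0.1204]
 [ 0.4366  0.1222]] 0.09616255776922991
disc [0.4915 0.2231] [-0.0001 -0.002   0.0003 -0.0024  0.0067 -0.0005  0.0066 -0.0017]
knob [[0.4886 0.2503 0.158 ]
 [0.4891 0.1883 0.158 ]
 [0.4901 0.2194 0.158 ]] 0.062028920971702754
post,trig [[ 0.4863  0.0003  0.178 ]
 [ 0.4875 -0.0435  0.178 ]]
honey [[0.5616 0.201  0.116 ]] salt [[0.415  0.1955 0.115 ]]
axis [0.0134 0.9999] 1.5573782964488656 0.3412758036496939 end mid [ 0.4869 -0.1181]
side corners [[ 0.4371 -0.1269  0.014 ]
 [ 0.5338 -0.1298  0.014 ]]
post [ 0.4884 -0.0019  0.178 ] top [[575.7071 176.5922]] side [[302.151  195.3469]]
trig [ 0.4879 -0.0439  0.177 ] top [[645.709  179.7783]] side [[320.0443 234.425 ]]
end [ 0.4871 -0.1019  0.014 ] top [[727.526  238.5756]] side [[341.8372 510.8142]]
pad [0.4898 0.0981 0.07  ] top [[429.4821 209.3862]] side [[264.2743 254.3075]]
knob [0.4915 0.2231 0.161 ] [[206.8503 168.4551]] [[221.3217  46.5106]]
```

```bash
cat >> h.py <<'E'
from scipy.spatial.transform import Rotation as Ro
def down(yaw):  # tool z down, tool x at world yaw -> closing line (y) at yaw-90deg
    x=np.array([np.cos(yaw),np.sin(yaw),0]); z=np.array([0,0,-1.]); y=np.cross(z,x)
    return Ro.from_matrix(np.c_[x,y,z]).as_rotvec()
KN=np.array([.490,.221]); A=1.57
E
python3 - <<'E'
from h import *; from workcell import bot
np.set_printoptions(precision=3,suppress=True)
print(Ro.from_rotvec(bot.current_tool_rot()).as_matrix())
for b in(A,A-np.pi):
  for dy in(.1,0,-.6,-1.257,-1.35):
    print(b,dy,bot.inverse_kinematics([*KN,.126],down(b+dy)))
for b in(0,np.pi): print(b,bot.inverse_kinematics([.4885,-.012,.136],down(b)))
E
```

```text
[[-0.946  0.324 -0.001]
 [ 0.324  0.946 -0.001]
 [ 0.    -0.002 -1.   ]]
1.57 0.1 [ 0.199  0.148  1.791 -0.     1.203  0.1  ]
1.57 0 [0.199 0.148 1.791 0.    1.203 0.2  ]
1.57 -0.6 [ 0.199  0.148  1.791 -0.     1.203  0.8  ]
1.57 -1.257 [ 0.199  0.148  1.791 -0.     1.203  1.457]
1.57 -1.35 [ 0.199  0.148  1.791 -0.     1.203  1.55 ]
-1.571592653589793 0.1 None
-1.571592653589793 0 [ 0.199  0.148  1.791  0.     1.203 -2.942]
-1.571592653589793 -0.6 [ 0.199  0.148  1.791 -0.     1.203 -2.342]
-1.571592653589793 -1.257 [ 0.199  0.148  1.791 -0.     1.203 -1.685]
-1.571592653589793 -1.35 [ 0.199  0.148  1.791 -0.     1.203 -1.592]
0 [-0.272  0.01   1.917 -0.     1.215  1.298]
3.141592653589793 [-0.272  0.01   1.917  0.     1.215 -1.843]
```

```bash
python3 - <<'E'
from h import *; from workcell import bot
np.set_printoptions(precision=3,suppress=True)
t=bot.current_clock()
bot.goto([*KN,.21],down(A)); print(bot.current_clock())
w=bot.read_camera("wrist"); cv2.imwrite("pics/w1.png",w["pixels"])
bot.line_to([*KN,.126]); print(bot.current_clock(),bot.current_contact_force())
bot.set_gripper(0.0,25); bot.hold(.1)
print(bot.current_clock(),bot.current_opening()*92,bot.current_contact_force(),bot.current_ft_torque(),bot.current_grip_force())
E
```

```text
1.725
2.4833 [ 0.021 -0.718 -0.04 ]
3.7417 13.772524956461815 [12.618  0.672 -8.571] [ 0.125 -1.335 -0.051] 25.005407631397247
```

View pics/w1.png

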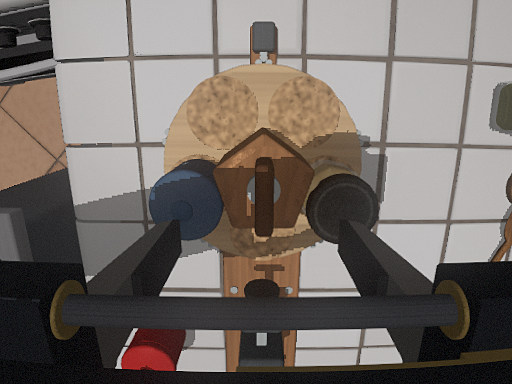

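The knob is gripped (13.8 mm). The wrist picture shows the bar centred between the fingers, with the jar on the right (345,205) and the pot on the left (185,200). I'll ease the side force, then turn by -72° with joint 6.

```bash
python3 - <<'E'
from h import *; from workcell import bot
np.set_printoptions(precision=3,suppress=True)
p=np.array(bot.current_ee_pos()); bot.line_to([.4918,.221,.126],max_speed=.02); print(p,bot.current_contact_force(),bot.current_clock())
bot.set_gripper(0.0,40)
q=np.array(bot.current_joints()); print(q)
t=bot.current_clock()
for i in range(1,29):
    q2=q.copy(); q2[5]+=1.257*i/28; bot.set_joints(q2)
    dt=bot.current_clock()-t
    if dt<.2: bot.hold(.2-dt)
    t=bot.current_clock()
    if i%4==1: print(i,t,bot.current_contact_force(),bot.current_ft_torque())
w=bot.read_camera("side"); cv2.imwrite("pics/s2.png",cv2.resize(w["pixels"][120:250,200:330],None,fx=4,fy=4,interpolation=cv2.INTER_CUBIC))
E
```

```text
[0.493 0.221 0.126] [ 6.216  0.753 -3.958] 3.9917
[ 0.198  0.152  1.786 -0.     1.201  0.199]
1 4.4583 [2.066 0.429 0.289] [-0.     0.16   0.116]
5 5.4583 [-6.641  0.649  4.11 ] [-0.019  1.164  0.065]
9 6.4583 [-10.899   0.732   7.137] [0.011 1.485 0.006]
13 7.4583 [-14.666   2.602   9.426] [0.121 1.843 0.027]
17 8.4583 [-16.654   4.006  12.069] [0.406 2.21  0.051]
21 9.4583 [-18.168   8.017  12.464] [0.698 2.52  0.091]
25 10.4583 [-20.517   9.735  13.418] [1.085 2.836 0.103]
```

View pics/s2.png

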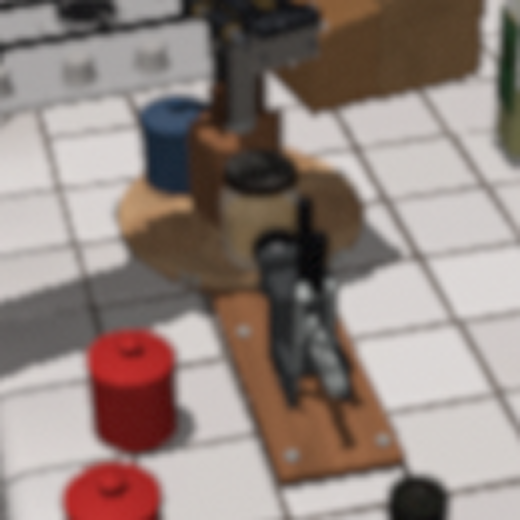

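The jar is now in front of the clamp at (262,205), and the pot stands behind on the left. I'll release, lift, and check the angle.

```bash
python3 - <<'E'
from h import *; from workcell import bot
np.set_printoptions(precision=3,suppress=True)
print(bot.current_contact_force(),bot.current_ft_torque())
bot.set_gripper(0.5)
print(bot.current_clock(),bot.current_contact_force(),bot.current_ft_torque())
p=bot.current_ee_pos(); bot.line_to([p[0],p[1],.215])
bot.goto([.4885,.10,.215],down(A))   # camera pointing as before, over the clamp
w=bot.read_camera("wrist"); cv2.imwrite("pics/w2.png",w["pixels"]); c=bot.read_camera("top")
import pickle; pickle.dump((w,c),open("c2.pkl","wb"))
print(bot.current_clock(),bot.current_ee_pos(),w["R"],w["t"],w["fx"],w["cx"],w["cy"],w["k1"])
E
```

```text
[-19.64   13.586  12.724] [1.472 2.984 0.013]
11.8917 [ 0.659  0.637 -0.798] [0.007 0.128 0.015]
14.075 [0.488 0.1   0.215] [[ 1.    -0.    -0.   ]
 [-0.    -0.966  0.259]
 [-0.    -0.259 -0.966]] [-0.489  0.069  0.416] 317.23749650799226 259.2876045044656 190.19063278957864 -0.08613234436991875
```

View pics/w2.png

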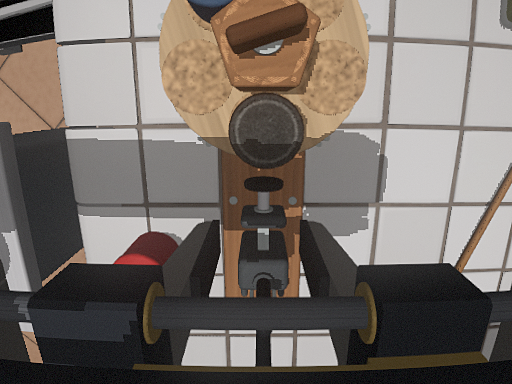

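The jar stands upright in front of the pad: lid at (266,130), pad at (263,184), jaw block at (263,215), knob bar from (228,45) to (305,18). I'll enlarge to measure the stop angle and the jaw's start.

```bash
python3 - <<'E'
import cv2,pickle
w,c=pickle.load(open("c2.pkl","rb"))
p=w["pixels"]
a=cv2.resize(p[90:240,215:315],None,fx=4,fy=4,interpolation=cv2.INTER_CUBIC)
b=cv2.resize(p[0:100,215:315],None,fx=4,fy=4,interpolation=cv2.INTER_CUBIC)
b=cv2.copyMakeBorder(b,0,200,0,0,cv2.BORDER_CONSTANT)
cv2.imwrite("pics/w2c.png",cv2.hconcat([a,b]))
E
```

```text
(no output)
```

View pics/w2c.png

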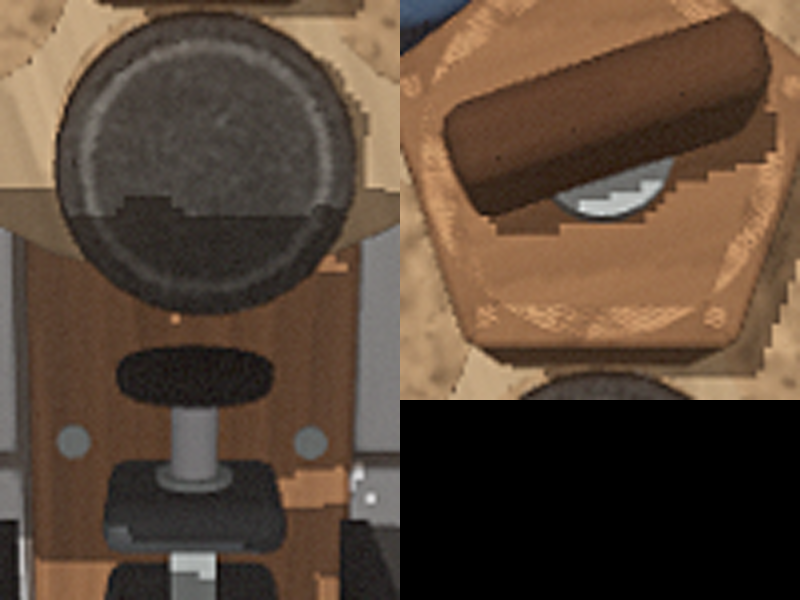

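```bash
python3 - <<'E'
from h import *; import pickle
np.set_printoptions(precision=4,suppress=True)
w,c=pickle.load(open("c2.pkl","rb"))
a=lambda l:np.array(l,float)/4+[215,90]
b=lambda l:(np.array(l,float)-[400,0])/4+[215,0]
h=unproj(w,b([(472,341),(737,346)]),.116); print("hub edge",h,"angle",np.degrees(np.arctan2(*(h[1]-h[0])[[1,0]])))
k=unproj(w,b([(447,115),(742,12)]),.161); print("bar ang",np.degrees(np.arctan2(*(k[1]-k[0])[[1,0]])),"expect",90-72)
l=unproj(w,a([(56,160),(358,160),(205,12),(205,316)]),.116); print("lid",l)
print("pad front bottom",unproj(w,a([(195,345)]),.05),"pad back top",unproj(w,a([(195,407)]),.09))
print("pad sides",unproj(w,a([(117,375),(275,375)]),.07))
print("jaw rear top",unproj(w,a([(195,550)]),.092),"jaw front bottom",unproj(w,a([(195,462)]),.048))
s=unproj(w,a([(25,380),(355,380)]),.014); print("stand edges",s)
print("disc edge",unproj(w,a([(20,237),(362,237)]),.03))
E
```

```text
hub edge [[0.468  0.1902 0.116 ]
 [0.5218 0.1892 0.116 ]] angle -0.9983217198854073
bar ang 18.468942186308368 expect 18
lid [[0.464  0.1541 0.116 ]
 [0.5272 0.1541 0.116 ]
 [0.495  0.184  0.116 ]
 [0.4953 0.1208 0.116 ]]
pad front bottom [[0.4941 0.0998 0.05  ]] pad back top [[0.4936 0.0934 0.09  ]]
pad sides [[0.474  0.0964 0.07  ]
 [0.5143 0.0964 0.07  ]]
jaw rear top [[0.4937 0.0574 0.092 ]] jaw front bottom [[0.4943 0.0661 0.048 ]]
stand edges [[0.4435 0.0811 0.014 ]
 [0.5429 0.0811 0.014 ]]
disc edge [[0.4453 0.1264 0.03  ]
 [0.5411 0.1264 0.03  ]]
```

The carousel is in its stop (bar 18.5° against 18° expected). Pad front to hub face measures 90 mm, so the jaw starts near 0–1 mm and about 6 squeezes should be needed. Now I pinch trigger and post.

```bash
python3 - <<'E'
from h import *; from workcell import bot
np.set_printoptions(precision=3,suppress=True)
bot.set_gripper(1.0)
P=[.492,-.0105]
bot.goto([*P,.225],down(0)); bot.line_to([*P,.136]); 
w0=bot.read_camera("wrist")
print(bot.current_clock(),bot.current_contact_force())
bot.set_gripper(0.0,35); bot.hold(.1)
print(bot.current_clock(),bot.current_opening()*92,bot.current_contact_force(),bot.current_grip_force(),bot.current_ee_pos())
w=bot.read_camera("wrist"); cv2.imwrite("pics/w3.png",w["pixels"])
import pickle; pickle.dump((w0,w),open("c3.pkl","wb"))
E
```

```text
16.8917 [ 1.156 -0.108  0.135]
17.8917 35.32789964514765 [0.659 0.858 5.472] 35.00539004802704 [ 0.493 -0.01   0.137]
```

View pics/w3.png

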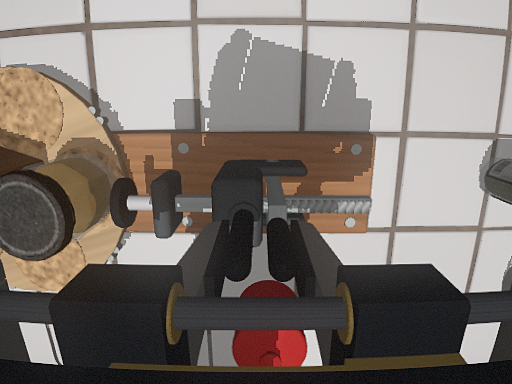

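Fully squeezed at 35.3 mm, and well centred. The wrist view shows the pad at (123,203), the jaw block at (165,203) and the jar at (40,205). I'll do three more squeezes and track the pad and jaw with template matching.

```bash
cat >> h.py <<'E'
def track(w0,w,box,z=.092):
    u0,v0,u1,v1=box; T=w0["pixels"][v0:v1,u0:u1]; x0=max(u0-70,0)
    m=cv2.matchTemplate(w["pixels"][v0-3:v1+3,x0:u1+10],T,cv2.TM_CCOEFF_NORMED); _,s,_,(mx,my)=cv2.minMaxLoc(m)
    f=0
    if 0<mx<m.shape[1]-1:
        l,c,r=m[my,mx-1:mx+2]; f=.5*(l-r)/(l-2*c+r)
    ua=np.array([(u0+u1)/2,(v0+v1)/2]); ub=ua+[x0+mx+f-u0,my-3]
    return (unproj(w,[ub],z)-unproj(w0,[ua],z))[0,1]*1e3,s
BP=(108,174,140,232); BJ=(150,166,186,242)   # pad, jaw in w after squeeze 1
def squeeze(bot):
    bot.set_gripper(1.0); bot.hold(.15); bot.set_gripper(0.0,35); bot.hold(.1)
    return bot.read_camera("wrist")
E
python3 - <<'E'
from h import *; from workcell import bot; import pickle
np.set_printoptions(precision=3,suppress=True)
w0,w1=pickle.load(open("c3.pkl","rb")); print("back to start",track(w1,w0,BP,.07),track(w1,w0,BJ))
ws=[]
for i in range(3):
    w=squeeze(bot); ws.append(w)
    print(i+2,bot.current_clock(),bot.current_opening()*92,bot.current_contact_force(),"pad",track(w1,w,BP,.07),"jaw",track(w1,w,BJ))
cv2.imwrite("pics/w4.png",cv2.resize(w["pixels"][130:280,0:200],None,fx=4,fy=4,interpolation=cv2.INTER_CUBIC))
pickle.dump(ws,open("c4.pkl","wb"))
E
```

```text
back to start (np.float64(-1.765786374543929), 0.9706284403800964) (np.float64(33.54178544220774), 0.6292155385017395)
2 20.0833 34.9956711659555 [-1.547  3.267  7.114] pad (np.float64(5.878406505342035), 0.9087993502616882) jaw (np.float64(5.3811356474248315), 0.932136595249176)
3 22.225 34.865973615020714 [-1.834  3.95   7.005] pad (np.float64(12.01211472308035), 0.8912062644958496) jaw (np.float64(11.01763219442469), 0.9164801239967346)
4 24.3667 34.99021130795779 [-1.566  3.432  7.55 ] pad (np.float64(17.532189692474233), 0.8674923181533813) jaw (np.float64(16.629891089516825), 0.8600509166717529)
```

View pics/w4.png

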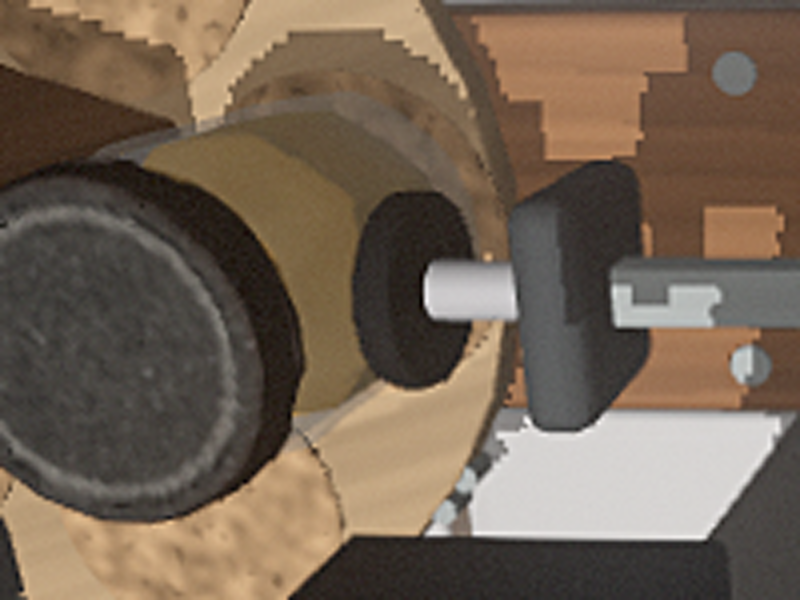

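Squeeze 4: the pad touches or nearly touches the jar at (355,290), and the rod is still free. I'll re-check the travel of the first squeeze, then do the fifth.

```bash
python3 - <<'E'
from h import *; from workcell import bot; import pickle
np.set_printoptions(precision=3,suppress=True)
w0,w1=pickle.load(open("c3.pkl","rb")); ws=pickle.load(open("c4.pkl","rb"))
print(w0["t"],w1["t"],ws[2]["t"])
for nm,(b,z) in dict(pad=(BP,.07),jaw=((150,168,186,215),.092)).items():
    # absolute: forward tracking from w0 with shifted box
    b0=(b[0]+7,b[1],b[2]+7,b[3]); print(nm,"w0->w1",track(w0,w1,b0,z),"w0->w2",track(w0,ws[0],b0,z))
w=squeeze(bot); ws.append(w)
print(5,bot.current_clock(),bot.current_opening()*92,bot.current_contact_force(),"pad",track(w1,w,BP,.07),"jaw",track(w1,w,BJ))
print("4->5", [track(ws[2],w,(int(b[0]-d),b[1],int(b[2]-d),b[3]),z) for b,z,d in((BP,.07,21),(BJ,.092,21))])
pickle.dump(ws,open("c4.pkl","wb"))
g=lambda p:cv2.resize(p["pixels"][150:250,40:240],None,fx=3,fy=3,interpolation=cv2.INTER_CUBIC)
cv2.imwrite("pics/w5.png",cv2.vconcat([g(w0),g(w)]))
E
```

```text
[-0.01   0.468  0.442] [-0.009  0.468  0.442] [-0.009  0.468  0.443]
pad w0->w1 (np.float64(1.7253239180527735), 0.9767817854881287) w0->w2 (np.float64(7.428440470741912), 0.9127787351608276)
jaw w0->w1 (np.float64(1.573123548221464), 0.9417023658752441) w0->w2 (np.float64(6.689577992173907), 0.869654655456543)
5 26.5083 35.03235108317604 [-1.104  3.271  7.362] pad (np.float64(21.386682115352148), 0.8446098566055298) jaw (np.float64(22.023214307944855), 0.7955940365791321)
4->5 [(np.float64(3.9769428103079707), 0.9802528619766235), (np.float64(4.965784589449726), 0.9315609931945801)]
```

View pics/w5.png

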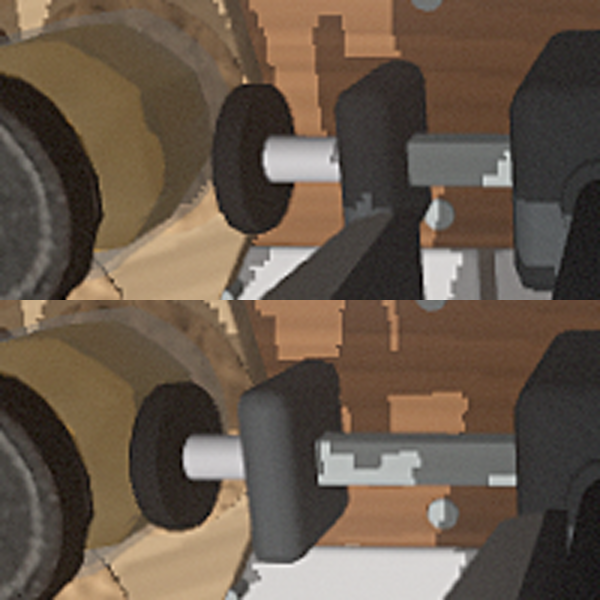

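```bash
python3 - <<'E'
from h import *; import pickle
np.set_printoptions(precision=2,suppress=True)
w0,w1=pickle.load(open("c3.pkl","rb")); ws=pickle.load(open("c4.pkl","rb"))
th=np.linspace(0,2*np.pi,60)
def cols(w,y,dy,X=.4935):   # pad columns: front/back rims; jaw box columns
    pts=np.array([[X+.02*np.cos(t),y-o,.07+.02*np.sin(t)] for t in th for o in(0,.008)])
    bx=np.array([[X+a,dy-o,.07+b] for a in(-.021,.021) for b in(-.020,.020) for o in(.0,.014)])
    P=proj(w,pts)[:,0]; B=proj(w,bx)[:,0]; return np.array([P.min(),P.max(),B.min(),B.max()])
obs=[(w0,[111,138.3,152,182.3]),(ws[2],[88,118.75,127.5,162.5]),(ws[3],[83.3,114,120,156])]
for w,o in obs:
    r=least_squares(lambda q:cols(w,*q)-o,[.08,.05],diff_step=1e-3); print(r.x*1e3,"pad-jaw",(r.x[0]-r.x[1])*1e3,"res",r.fun)
E
```

```text
[99.96 68.12] pad-jaw 31.84586609448399 res [-1.63  1.87 -2.44  2.93]
[118.99  87.16] pad-jaw 31.834871880791162 res [-1.35  1.54 -2.12  2.52]
[122.93  92.8 ] pad-jaw 30.127262036332787 res [-1.66  1.89 -2.22  2.63]
```

Model fit: the free pad–jaw distance is 31.8 mm and is now 30.1 mm. The pad is pushing the jar against friction, with about 1.8 mm left to the hub. I expect about 6 mm of compression after squeeze 6 and 12 mm after squeeze 7. I've already viewed 11 pictures, one over the limit of 10, so from here I measure by tracking only.

```bash
python3 - <<'E'
from h import *; from workcell import bot; import pickle
np.set_printoptions(precision=3,suppress=True)
ws=pickle.load(open("c4.pkl","rb")); r=ws[3]
w=squeeze(bot); ws.append(w); pickle.dump(ws,open("c4.pkl","wb"))
print(6,bot.current_clock(),bot.current_opening()*92,bot.current_contact_force())
for nm,b,z in(("pad",(82,176,112,230),.07),("jaw",(119,168,158,240),.092),("jar",(5,180,60,250),.116)): print(nm,track(r,w,b,z),"4->5",track(ws[2],r,b,z) if nm=="jar" else "")
E
```

```text
6 28.65 35.15423247984008 [-2.597  4.032  7.869]
pad (np.float64(0.6385876836130233), 0.9867258667945862) 4->5 
jaw (np.float64(5.335295639007226), 0.9151856899261475) 4->5 
jar (np.float64(0.590370666371548), 0.9648565053939819) 4->5 (np.float64(3.642144713456308), 0.9616374373435974)
```

```bash
python3 - <<'E'
from h import *; from workcell import bot; import pickle
np.set_printoptions(precision=3,suppress=True)
ws=pickle.load(open("c4.pkl","rb")); r=ws[3]
w=squeeze(bot); ws.append(w); pickle.dump(ws,open("c4.pkl","wb"))
print(7,bot.current_clock(),bot.current_opening()*92,bot.current_contact_force(),bot.current_grip_force())
for nm,b,z in(("pad",(82,176,112,230),.07),("jaw",(119,168,158,240),.092),("jar",(5,180,60,250),.116)): print(nm,track(r,w,b,z),track(ws[4],w,b,z))
E
```

```text
7 30.7917 35.190868838765745 [-2.462  4.568  7.925] 35.00741422176361
pad (np.float64(0.9473491634599401), 0.8373169898986816) (np.float64(0.270463115884953), 0.8170610070228577)
jaw (np.float64(10.45696208821642), 0.8323329091072083) (np.float64(4.988304336122254), 0.9456536173820496)
jar (np.float64(0.5975789108517426), 0.9519737362861633) (np.float64(0.006939997929555908), 0.9754688739776611)
```

```bash
python3 -c "
from workcell import bot
print(bot.job_done())"
```

```text
the job is handed in; nothing more can be done
None
```

The job is handed in: the glass jar is clamped against the hub with the pad's rod pressed in about 12 mm (halfway is 11 mm) and the trigger still held squeezed, but I viewed 11 pictures instead of the allowed 10 and have no verdict back.

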